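# Put the finished lens away and press the next lens holder into the sprung ring

## Robot

A 6-joint arm with a two-finger parallel gripper is mounted at the origin on the work surface. World frame = base frame: x ahead of the robot, y to its left, z up, the work surface at z = 0. Lengths are in mm, angles in rad, forces in N, time in s.
With the tool pointing down it reaches from about 275 to 1000 mm from the base axis. Payload 8.4 kg.
Tool frame: the origin (TCP) lies on the centre line of the jaws, within the pads' length; the fingertips stand finger_overhang ahead of it and the grasp point (between the pads) lies 6 mm ahead of it (finger_overhang is the distance from the TCP to the fingertips, in mm); z points along the fingers, x is the direction in which the jaws open and shut, and the axes are right-handed (so a half turn about z gives the same grasp; the last joint's range is limited). The gripper opens to 85 mm and grips with 20 to 120 N. Pads are 22 mm wide; open, the fingers measure 114 mm over their backs; the gripper's body (76 mm by 85 mm) begins 54 mm behind the grasp point. The pads swing forward as they close: fully open they stand 13 mm farther back than shut.
Start: joints at [1.279, 0.353, 1.633, -0, 1.155, -0.002], TCP at [178.599, 598.941, 256.281] pointing down, gripper open.
Joint ranges: [-2.63, 2.63], [-0.92, 2.1], [0.06, 2.66], [-1.3, 4.44], [0, 2.69], [-3.02, 3.02]. Speed limits (rad/s): [2.22, 2.22, 2.79, 3.14, 3.14, 3.14].

## Interface

Orientations are given as a unit quaternion [x, y, z, w].
In Python, from station import * gives the robot as it stands.
- The arm moves only by the shell command python3 -m inch 'ROWS'. ROWS is a JSON object of lists of equal length, an entry for each row: "translation": the shift along the tool's x, y, z in m, a list of three; "rotation": the turn, a rotation vector about the tool's x, y, z in rad, a list of three; "fingers": the closure, from 0 (fully open) to 1 (shut). In form: {"translation": [[dx, dy, dz], ...], "rotation": [[wx, wy, wz], ...], "fingers": [fingers, ...]}. A call has 1 to 10 rows; each row shifts and turns the pose as measured when the row begins, along the tool's axes as they then stand; what a row does not reach is not made up. A row lasts 1/8 s, in which the tool goes at most 62.5 mm and 10.7 degrees, less where a joint would pass 70% of its speed; a pose out of reach is approached as far as the arm can. A call with a gripper value outside its range is refused whole. The fingers move at their own pace and stop on an object; the grip force is fixed at half the most. Time passes only in rows, so rows that do not move let the fingers close. It gives the time, the measured TCP pose, the force and the opening at its end, in the units of the state.
- observe(): the state, without advancing time (a new reading comes with each control period).
- get_image(name): name is "scene" or "side" or "wrist"; returns (picture, depth): 400x640x3 uint8, blue, green, red; 400x640 float32, mm along the optical axis (not along the pixel's ray), 0 where there is no reading.
- camera_params(name): a dict with "mtx" (3x3 intrinsics, pixels), "dist_coeffs" ([k1, k2, p1, p2, k3] as OpenCV has them; the pictures are not rectified), "R" (3x3) and "t" (3): a world point X has camera coordinates R X + t; the wrist camera has in their place "hand_eye" (4x4, takes a point from camera to tool coordinates, whose origin is the TCP and whose axes are the tool frame's). Camera axes: x right, y down, z forward; pixel columns grow to the right and rows downward; lengths in mm; the calibration is good to about 2 mm. A picture is of the moment at which its call begins: read the wrist's pose just before it. camera_params takes no time and is no camera call.
- hand_in(): hands the job in, once; it reports no verdict.
The state is a dict: "clock": time; "q": joint angles; "dq": joint speeds; "effort": joint torques, N m; "position": TCP position; "eef_rot": TCP orientation; "ft_force": force on the tool from outside, world axes, zero at the start; "torque": the same for the moment, N m; "width": opening from 0.0 (shut) to 1.0 (fully open).
Only numpy, scipy, OpenCV 4.12 (cv2) and the standard library are available. Lean on these libraries where they do the work, as an engineer would, in place of code of your own. Each camera call takes 0.05 s, during which the arm holds its last target.

## Task

Change over the polishing spindle: set the finished lens (the small round brass cell) down flat in the open drawer without dropping it, and slide the drawer fully shut to keep the grit out. Then stand the flask-shaped lens holder foot down in the sprung ring cradle of the spindle and press it straight down until the ring is against its stop. Finish while still holding it pressed down there with the gripper; leave the dish, the burnisher and the eyepiece board where they are.

Things in the scene. Friction and masses are not known exactly. Their poses are not given: they have to be found in the camera images.
- lens: Finished lens in its brass cell: a plain brass disc 40 mm across and 18 mm high with a glass face on top, 90 g, lying flat on the table. Origin at the centre of its underside, z up.
- holder: Flask-shaped lens holder, 100 mm high, about 200 g, standing on the table: flat foot 32 mm across, brass bulb widening as a cone to 58 mm across at 28 mm above the foot, narrowing again from 34 to 50 mm, then an upright boxwood stem 22 mm in diameter up to 100 mm, to grip. Origin at the foot's centre, z up the stem, round about z. Seated in the ring its origin is 13 mm below the ring's upper face.
- spindle: Crank-driven polishing spindle, fixed: dark base 190 x 110 x 20 mm; at its rear, 95 mm from the ring's axis along the body's +x, a brass gearbox (top 75 mm above the table) and a side crank (top 105 mm); at its front the sprung ring on three rods 41 mm from its axis (tops 85 mm above the table). Origin on the table under the ring's axis, z up.
- ring_top (a point): Centre of the upper face of the brass ring (outer diameter 68 mm, hole 44 mm, 10 mm thick). 75 mm above the table when up; goes down with the ring. Nothing is in the way under the hole for 47 mm below the upper face when the ring is up.
- ring (a joint): Travel of the sprung ring, m: 0 up, 0.015 pressed down against its stop. The spring is preloaded: the weight of the holder does not move it; it starts to go down at about 4 N and takes about 13 N at the stop (holder's weight of about 2 N included).
- cabinet: Fixed wooden parts cabinet 200 mm deep (x) x 200 mm wide (y) x 70 mm high with one drawer. Origin at the centre of its underside; the drawer opens towards the body's -x (roughly towards the robot).
- cabinet_drawer0 (a joint): Opening of the drawer, m: 0 shut, at most 0.134. It starts 0.10 to 0.13 open and slides with about 1 N of friction.
- cabinet_drawer0_handle (a point): Middle of the drawer's brass bar handle: bar 11 mm thick and 100 mm long along the cabinet's y, 35 mm in front of the drawer's front face, 39 mm above the table. Pushing it along the cabinet's +x shuts the drawer.
- drawer_spot (a point): Point on the drawer's inner floor (22 mm above the table), mid width, 55 mm behind the front face; moves with the drawer; axes as the cabinet's. Inner space: 34 mm before to 121 mm behind this point, 158 mm wide; side walls' tops 48 mm, front's top 55 mm above the table. At the start at least 60 mm behind this point is clear of the cabinet's top.
- dish: Bystander: porcelain dish 90 mm across, 28 mm high. Origin at the centre of its underside. Leave alone.
- burnisher: Bystander: steel burnisher with boxwood grip, 176 mm long, 20 mm thick, lying along its x. Origin under its middle. Leave alone.
- board: Bystander: dark eyepiece board 170 x 90 x 14 mm with two lenses in brass rims (48 mm across) fixed on it, 20 mm high in all. Origin at the centre of its underside. Leave alone.
Things that resemble listed ones, but are neither listed nor needed, are in the scene too. Of the things shaped like the holder, the brass one is meant. Of the things shaped like the lens, the brass one is meant.

How it is judged:
By the outcome, as a careful person would: the job done as asked, in the order asked, and still so for the second after the job is handed in, while the arm keeps its last pose, push and grip.
It also fails if it takes over 64 s, if anything falls off the work surface, if the arm or the gripper's body presses on something with over 40 N, if the wrist force passes 120 N, or if a joint passes its speed limit or range.

## Working session

There is one attempt and no reset: what is moved stays moved. The work goes in short steps, Python scripts to look and compute and a shell command to move; the robot and the scene stay as the last step left them, time stands still between calls to the robot, and variables do not carry over. Pictures are saved under pics/ and viewed, and the job is handed in when it is done.

```bash
ls; mkdir -p pics; python3 - <<'E'
from station import *
import cv2,numpy as np
s=observe();print(s)
for n in ["scene","side","wrist"]:
    im,d=get_image(n);cv2.imwrite(f"pics/{n}0.png",im);np.save(f"{n}0.npy",d)
    p=camera_params(n);print(n,{k:np.round(np.array(v),3).tolist() for k,v in p.items()})
E
```

```text
pics
{'clock': 0.0, 'q': array([ 1.27859420e+00,  3.53671489e-01,  1.63415973e+00, -3.08186292e-06,
        1.15523221e+00, -2.38304444e-03]), 'dq': array([ 0.00282765, -0.00011889, -0.00084116, -0.00094681,  0.00081613,
        0.00114837]), 'effort': array([-2.92674777e-03, -6.05267715e+01, -3.42070878e+01, -9.54729126e-05,
        9.48868110e-03,  2.79699054e-05]), 'position': array([178.46790076, 598.49011684, 255.53614655]), 'eef_rot': array([ 8.01803269e-01,  5.97587631e-01, -5.89842953e-04,  4.39184108e-04]), 'ft_force': array([0.4117674 , 0.60833991, 0.93380546]), 'torque': array([-0.00606905, -0.00804089, -0.01748865]), 'width': 0.9979439639785922}
scene {'mtx': [[397.626, 0.0, 317.122], [0.0, 397.626, 196.206], [0.0, 0.0, 1.0]], 'dist_coeffs': [-0.043, 0.0, 0.0, 0.0, 0.0], 'R': [[0.052, 0.999, -0.016], [0.533, -0.042, -0.845], [-0.845, 0.035, -0.534]], 't': [76.021, -289.612, 1886.918]}
side {'mtx': [[410.358, 0.0, 316.351], [0.0, 410.358, 198.669], [0.0, 0.0, 1.0]], 'dist_coeffs': [-0.061, 0.0, 0.0, 0.0, 0.0], 'R': [[-0.901, -0.434, 0.023], [-0.272, 0.522, -0.809], [0.339, -0.734, -0.588]], 't': [520.116, 286.934, 807.32]}
wrist {'mtx': [[301.656, 0.0, 318.07], [0.0, 301.656, 199.618], [0.0, 0.0, 1.0]], 'dist_coeffs': [-0.024, 0.0, 0.0, 0.0, 0.0], 'hand_eye': [[1.0, 0.0, -0.0, 0.032], [-0.0, 0.961, 0.276, -70.617], [0.0, -0.276, 0.961, -118.014], [0.0, 0.0, 0.0, 1.0]]}
```

View pics/scene0.png

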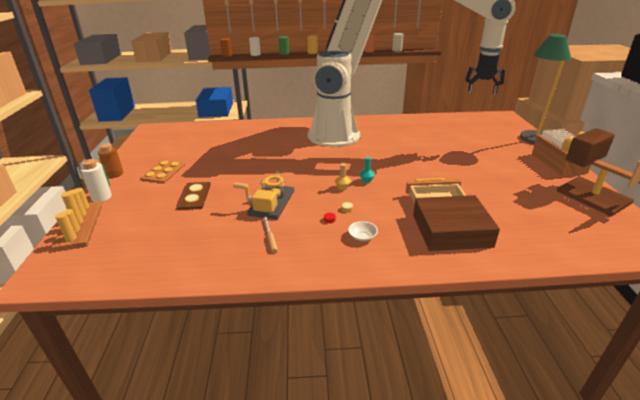

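View pics/side0.png

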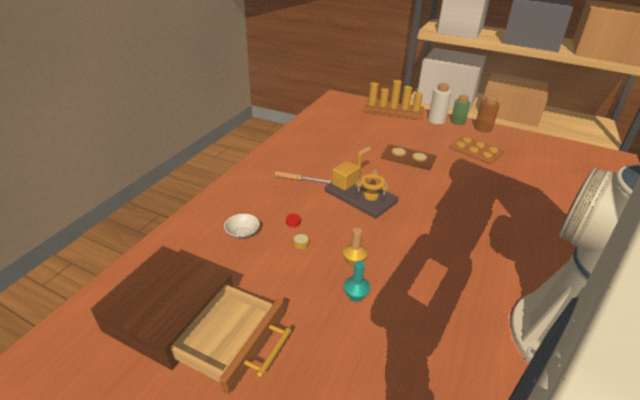

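View pics/wrist0.png

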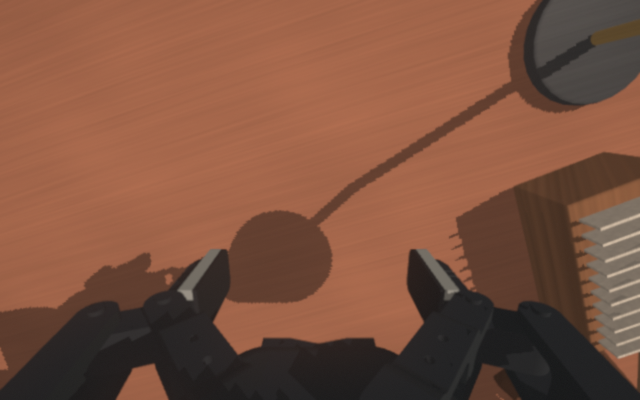

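The scene view shows the brass lens at (347,207), the brass holder at (343,178), the spindle at (268,195) and the open drawer at (440,190). In the side view they are at (301,241), (355,246), (365,190) and (230,330). Next I'll measure them.

```bash
cat > h.py <<'E'
from station import *
import cv2,numpy as np
from scipy.spatial.transform import Rotation as Ro
def cam(n,s=None):
    p=camera_params(n);K=np.array(p["mtx"]);D=np.array(p["dist_coeffs"])
    if n=="wrist":
        s=s or observe();H=np.array(p["hand_eye"]);Rt=Ro.from_quat(s["eef_rot"]).as_matrix()
        Rw=Rt@H[:3,:3];c=Rt@H[:3,3]+s["position"]
    else:
        Rw=np.array(p["R"]).T;c=-Rw@np.array(p["t"])
    return K,D,Rw,c
def rays(C,px):
    K,D,Rw,c=C
    u=cv2.undistortPoints(np.float64(px).reshape(-1,1,2),K,D).reshape(-1,2)
    return np.c_[u,np.ones(len(u))]@Rw.T
def onplane(C,px,z):
    r=rays(C,px);c=C[3];return c+r*((z-c[2])/r[:,2])[:,None]
def proj(C,X):
    K,D,Rw,c=C
    return cv2.projectPoints(np.float64(X).reshape(-1,1,3),cv2.Rodrigues(Rw.T)[0],-Rw.T@c,K,D)[0].reshape(-1,2)
def cloud(C,d,box=None):
    v,u=np.mgrid[0:400,0:640];px=np.c_[u.ravel(),v.ravel()].astype(float)
    P=C[3]+rays(C,px)*d.reshape(-1,1);P[d.ravel()==0]=np.nan
    return P.reshape(400,640,3)
E
python3 - <<'E'
import cv2,numpy as np
a=cv2.imread("pics/scene0.png");b=cv2.imread("pics/side0.png")
cv2.imwrite("pics/c1.png",cv2.resize(a[150:260,220:420],None,fx=4,fy=4,interpolation=cv2.INTER_CUBIC))
cv2.imwrite("pics/c2.png",cv2.resize(b[140:290,270:470],None,fx=4,fy=4,interpolation=cv2.INTER_CUBIC))
cv2.imwrite("pics/c3.png",cv2.resize(b[240:390,90:300],None,fx=3.8,fy=3.8,interpolation=cv2.INTER_CUBIC))
cv2.imwrite("pics/c4.png",cv2.resize(a[165:255,390:510],None,fx=6,fy=6,interpolation=cv2.INTER_CUBIC))
E
```

```text
(no output)
```

View pics/c1.png

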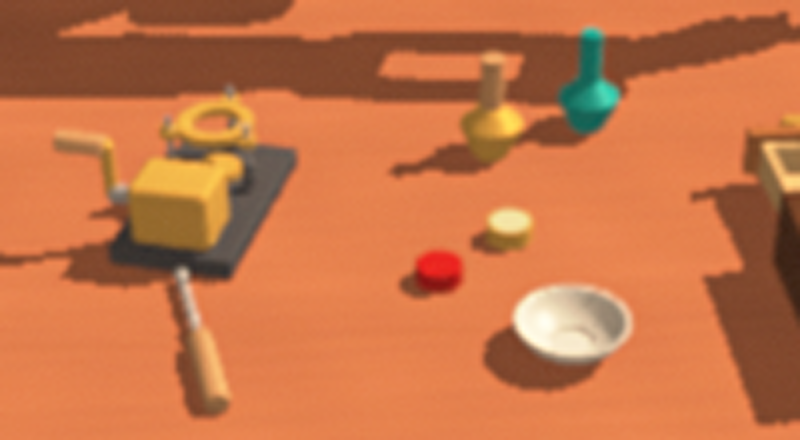

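View pics/c2.png

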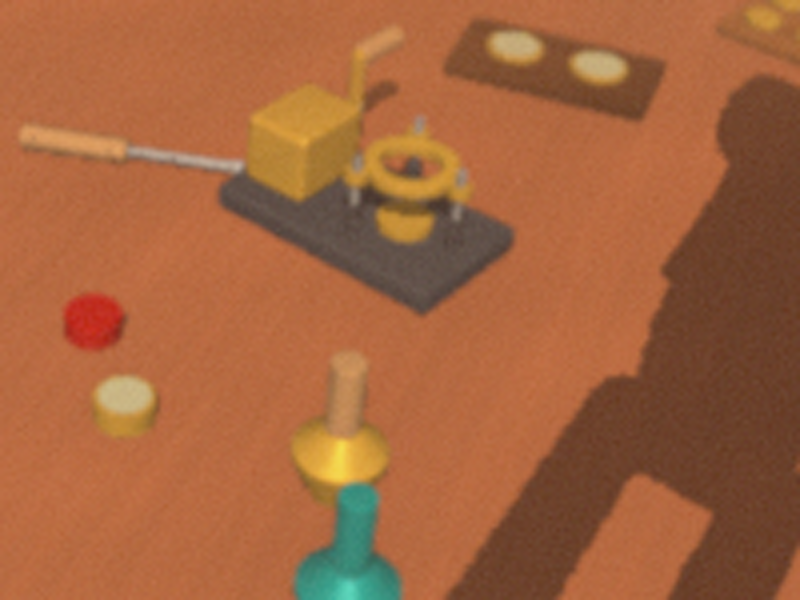

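View pics/c3.png

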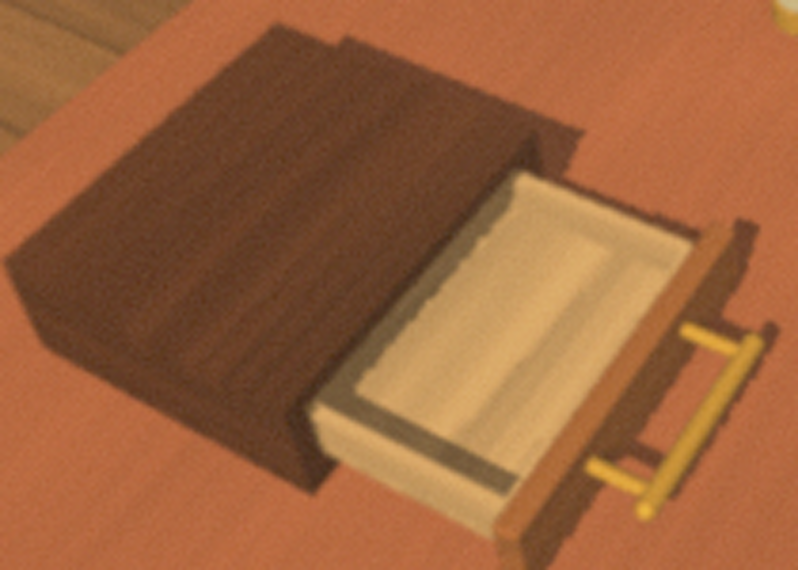

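View pics/c4.png

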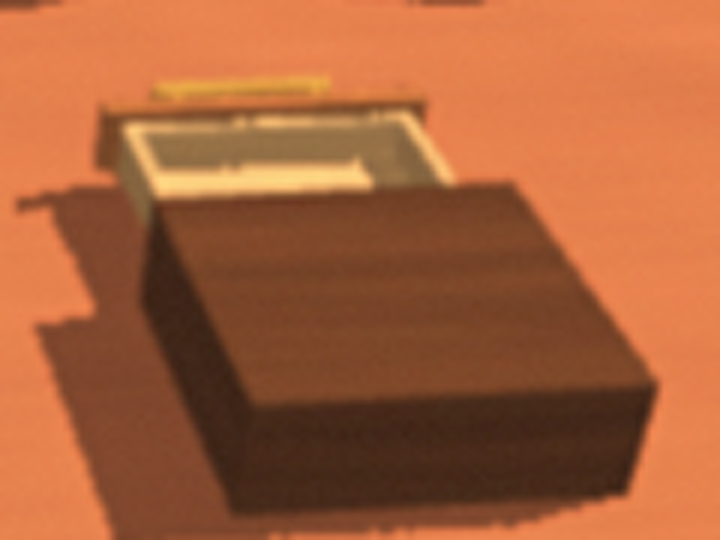

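```bash
python3 - <<'E'
from h import *
S,T=cam("scene"),cam("side")
f1=lambda *p:[(220+x/4,150+y/4) for x,y in p]
f2=lambda *p:[(270+x/4,140+y/4) for x,y in p]
f3=lambda *p:[(90+x/3.8,240+y/3.8) for x,y in p]
f4=lambda *p:[(390+x/6,165+y/6) for x,y in p]
def sh(n,C,p,z): print(n,np.round(onplane(C,p,z)[:,:2],1).tolist())
sh("lens sc",S,f1((510,221)),18);sh("lens si",T,f2((125,395)),18)
sh("stem sc",S,f1((493,57)),100);sh("stem si",T,f2((350,358)),100)
sh("ring sc",S,f1((213,118)),75);sh("ring si",T,f2((412,163)),75)
sh("gear top sc",S,f1((150,160),(223,165),(208,205),(135,200)),75)
sh("gear top si",T,f2((310,87),(362,108),(303,147),(248,122)),75)
sh("cab sc",S,f4((155,205),(515,183),(655,383),(255,408)),70)
sh("cab si",T,f3((278,25),(535,130),(310,407),(5,262)),70)
sh("handle si",T,f3((757,340),(645,508)),42)
sh("handle sc",S,f4((155,90),(328,83)),42)
sh("front top si",T,f3((718,225),(502,528)),55)
sh("front top sc",S,f4((103,106),(425,100)),55)
for n,C,d in(("sc",S,np.load("scene0.npy")),("si",T,np.load("side0.npy"))):
    P=cloud(C,d)
    m=np.isfinite(P[...,0])
    for nm,c,r,z0,z1 in (("lens",(0,0),0,0,0),):pass
    np.save("P"+n+".npy",P)
    # depth at points
    for nm,p in (("lens",f1((510,221)) if n=="sc" else f2((125,395))),("stem",f1((493,62)) if n=="sc" else f2((350,362)))):
        u,v=np.round(p[0]).astype(int);print(n,nm,P[v,u].round(1))
E
```

```text
lens sc [[629.0, -5.6]]
lens si [[623.1, -7.8]]
stem sc [[487.0, -6.2]]
stem si [[482.7, -11.0]]
ring sc [[532.9, -256.1]]
ring si [[528.2, -253.3]]
gear top sc [[599.5, -306.0], [612.4, -244.5], [672.8, -254.3], [660.8, -313.5]]
gear top si [[629.1, -314.7], [584.5, -305.0], [602.6, -236.9], [649.9, -248.9]]
cab sc [[688.5, 207.1], [682.0, 407.9], [862.6, 405.6], [866.8, 208.1]]
cab si [[856.8, 208.7], [674.7, 208.3], [665.9, 398.2], [857.4, 405.5]]
handle si [[512.5, 255.0], [514.0, 357.5]]
handle sc [[520.0, 255.1], [519.8, 361.6]]
front top si [[560.4, 209.5], [559.7, 400.3]]
front top sc [[558.0, 212.5], [565.9, 402.7]]
sc lens [626.9  -3.6  17.5]
sc stem [494.1  -7.8  96.7]
si lens [622.1  -4.4  20.2]
si stem [480.9  -9.3 100.5]
```

```bash
python3 -c "
from station import *
print(globals().get('finger_overhang'),[k for k in dir() if k[0]!='_'])"
python3 -m inch '{"translation":[[0,0,0],[0,0,0],[-0.05,0.035,0],[-0.05,0.035,0],[-0.05,0.035,0],[-0.05,0.035,0],[-0.05,0.035,0],[-0.05,0.035,0],[-0.05,0.035,0],[-0.05,0.035,0]],"rotation":[[0,0,-0.15],[0,0,-0.14],[0,0,0],[0,0,0],[0,0,0],[0,0,0],[0,0,0],[0,0,0],[0,0,0],[0,0,0]],"fingers":[0,0,0,0,0,0,0,0,0,0]}'
```

```text
25.0 ['IKError', 'camera_params', 'finger_overhang', 'get_image', 'hand_in', 'observe']
clock: 1.4
position: [467.5, 194.2, 254.6]
eef_rot: [0.701, 0.713, -0.0, 0.001]
ft_force: [0.5, 1.0, -0.0]
width: 1.0
```

```bash
python3 -m inch '{"translation":[[-0.05,0.025,0.01],[-0.05,0.025,0.01],[-0.05,0.025,0.01],[-0.05,0.025,0.01],[0,0,0.01],[0,0,0]],"rotation":[[0,0,-0.01],[0,0,0],[0,0,0],[0,0,0],[0,0,0],[0,0,0]],"fingers":[0,0,0,0,0,0]}'
python3 - <<'E'
from h import *
s=observe();im,d=get_image("wrist");cv2.imwrite("pics/w1.png",im)
C=cam("wrist",s);print(s["position"],s["eef_rot"])
print(proj(C,[[626,-6,18],[485,-9,100],[485,-9,0]]))
np.save("w1.npy",d);np.savez("w1c.npz",p=s["position"],q=s["eef_rot"])
E
```

```text
clock: 2.15
position: [576.7, -13.9, 202.9]
eef_rot: [0.699, 0.715, 0.0, 0.001]
ft_force: [-0.5, -0.2, -0.3]
width: 1.001
[576.74778973 -13.9197053  202.87388717] [6.99180838e-01 7.14944545e-01 2.70703626e-04 6.16291135e-04]
[[324.34154635 228.80728319]
 [328.06363148  81.13582288]
 [324.93153233  91.12399281]]
```

View pics/w1.png

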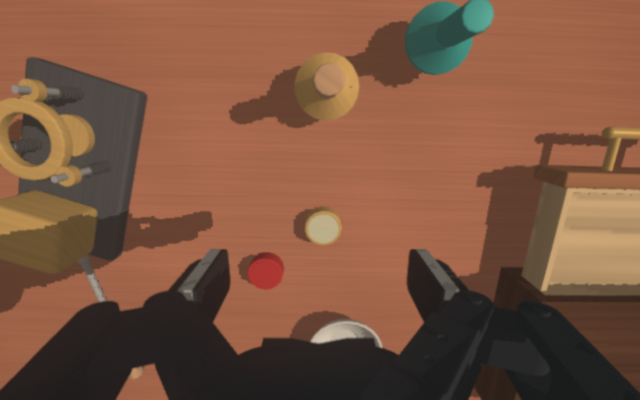

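```bash
python3 - <<'E'
from h import *
z=np.load("w1c.npz");C=cam("wrist",dict(position=z["p"],eef_rot=z["q"]))
im=cv2.imread("pics/w1.png");hsv=cv2.cvtColor(im,cv2.COLOR_BGR2HSV)
r=lambda n,p,zz:print(n,onplane(C,p,zz)[:,:2].round(1).tolist())
# lens glass face
print(hsv[228,323],hsv[270,265],hsv[80,329],hsv[100,340],hsv[228,305],hsv[300,300])
def blob(m,near):
    n,l,s,c=cv2.connectedComponentsWithStats(m.astype(np.uint8))
    i=l[near[1],near[0]];print("area",s[i],c[i].round(1))
    pts=np.argwhere(l==i)[:,::-1];return pts,c[i]
h,sa,v=cv2.split(hsv)
p,c=blob((sa<130)&(v>130)&(h>15),(323,228));e=cv2.minEnclosingCircle(p.astype(np.float32));print(e)
r("glass",[e[0],c],18)
p,c=blob((sa>210)&(h<6)|((h>174)&(sa>210)),(265,270));e=cv2.minEnclosingCircle(p.astype(np.float32));print(e);r("red",[e[0]],9)
r("stemtop",[(329,80)],100)
d=np.load("w1.npy");P=cloud(C,d)
for n,(u,v) in dict(lens=(323,228),stem=(329,80),red=(266,268)).items():print(n,np.nanmedian(P[v-3:v+4,u-3:u+4].reshape(-1,3),0).round(1))
E
python3 -c "
import cv2;a=cv2.imread('pics/w1.png');cv2.imwrite('pics/w1z.png',cv2.resize(a[40:300,220:400],None,fx=3,fy=3,interpolation=cv2.INTER_CUBIC)[:600])
cv2.imwrite('pics/w1s.png',cv2.resize(a[50:200,0:160],None,fx=4,fy=4,interpolation=cv2.INTER_CUBIC)[:600])"
```

```text
[ 21  70 187] [  1 180 171] [ 14 117 178] [ 17 141 186] [ 16 138 146] [  9 138 166]
area [307 214  33  30 784] [322.7 228.4]
((322.72906494140625, 228.23399353027344), 16.2890567779541)
glass [[625.4, -7.8], [625.6, -7.8]]
area [     0      0    640    400 256000] [319.5 199.5]
((319.5, 199.5), 376.6703796386719)
red [[595.9, -11.9]]
stemtop [[484.3, -8.4]]
lens [624.7  -7.5  18.8]
stem [484.3  -8.4 100.5]
red [674.  -69.9  18.9]
```

View pics/w1z.png

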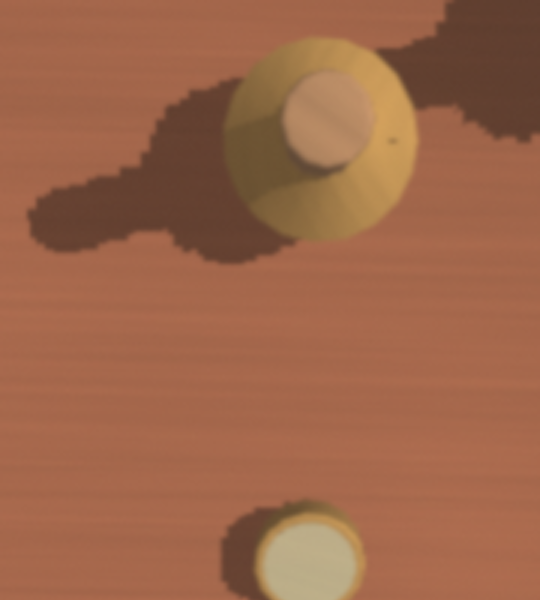

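View pics/w1s.png

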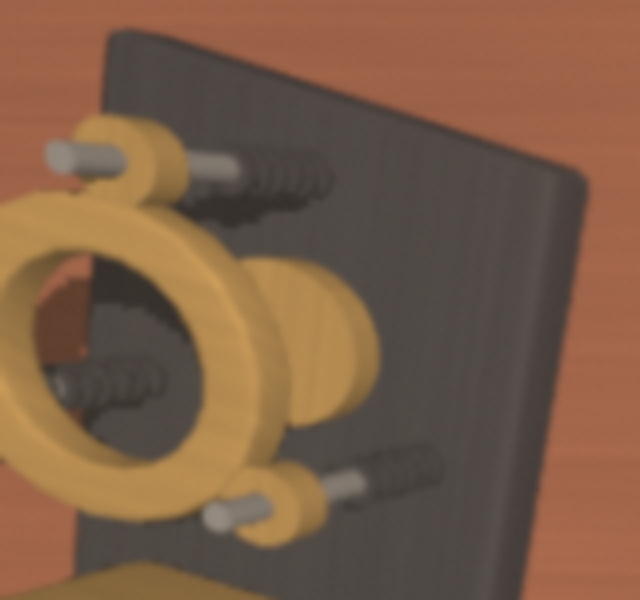

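```bash
python3 - <<'E'
from h import *
d=np.load("w1.npy");H=np.array(camera_params("wrist")["hand_eye"])
K,D,_,_=cam("wrist")
for u,v in [(222,253),(215,252),(224,270),(205,270),(225,290),(190,290),(413,253),(420,252),(412,280)]:
    x=cv2.undistortPoints(np.float64([[[u,v]]]),K,D)[0,0]
    p=np.r_[x*d[v,u],d[v,u]];print((u,v),(H[:3,:3]@p+H[:3,3]).round(1))
E
python3 -m inch '{"translation":[[0.006,0.048,0.04],[0,0,0.05],[0,0,0.03],[0,0,0.005],[0,0,0]],"rotation":[[0,0,0.022],[0,0,0],[0,0,0],[0,0,0],[0,0,0]],"fingers":[0,0,0,0,0]}'
```

```text
(222, 253) [-42.3 -11.2   3.2]
(215, 252) [-45.6 -11.4   3.8]
(224, 270) [-42.6  -2.1   4.3]
(205, 270) [-44.8 -10.7 -11. ]
(225, 290) [-42.9   7.9   3.9]
(190, 290) [-44.7 -11.2 -26. ]
(413, 253) [ 42.5 -10.6   4.4]
(420, 252) [ 45.8 -10.8   4.9]
(412, 280) [42.7  2.1  2.8]
clock: 2.82
position: [628.0, 0.1, 80.8]
eef_rot: [0.704, 0.71, 0.003, 0.003]
ft_force: [-0.3, -0.9, 0.4]
width: 0.999
```

```bash
python3 -m inch '{"translation":[[-0.0077,-0.0028,0],[0,0,0],[0,0,0],[0,0,0]],"rotation":[[0,0,-0.008],[0,0,0],[0,0,0],[0,0,0]],"fingers":[0.4,0.4,0.4,0.4]}'
python3 - <<'E'
from h import *
s=observe();im,d=get_image("wrist");cv2.imwrite("pics/w2.png",im);np.save("w2.npy",d);np.savez("w2c.npz",p=s["position"],q=s["eef_rot"])
C=cam("wrist",s);print(s["position"],s["eef_rot"],s["width"]);print(proj(C,[[625.2,-7.7,18]]))
E
```

```text
clock: 3.32
position: [627.0, -8.0, 85.2]
eef_rot: [0.701, 0.713, 0.005, 0.006]
ft_force: [0.4, 0.3, -0.3]
width: 0.603
[626.97880624  -7.98361804  85.23268168] [0.70118924 0.71293412 0.00528298 0.00553898] 0.602821418614328
[[318.36807977 221.01090394]]
```

View pics/w2.png

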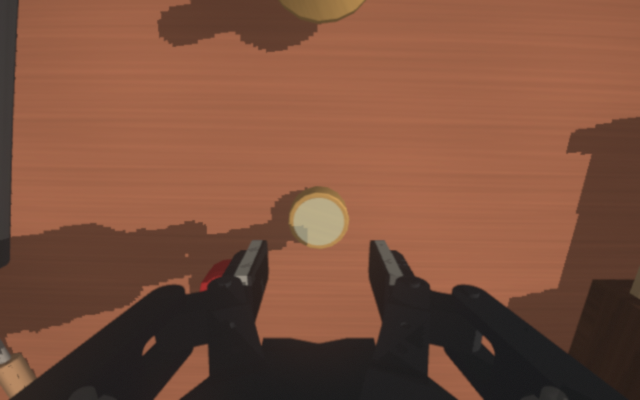

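```bash
cat >> h.py <<'E'
def need(target=None,ang=90.,s=None):
    """tool-frame translation (m) of the position error and rotvec to down-pointing, tool x at world angle ang"""
    s=s or observe();R0=Ro.from_quat(s["eef_rot"]).as_matrix();a=np.radians(ang)
    x=np.array([np.cos(a),np.sin(a),0]);z=np.array([0,0,-1.]);Rg=np.c_[x,np.cross(z,x),z]
    print("pos",s["position"].round(1),"ft",s["ft_force"].round(1),"w",round(s["width"],3),"t",round(s["clock"],2))
    print("rot",Ro.from_matrix(R0.T@Rg).as_rotvec().round(4))
    if target is not None: print("trans",(R0.T@(np.array(target)-s["position"])/1000).round(4))
E
python3 - <<'E'
from h import *
d=np.load("w2.npy");H=np.array(camera_params("wrist")["hand_eye"])
K,D,_,_=cam("wrist")
for u,v in [(264,243),(255,243),(265,260),(266,275),(373,243),(371,260)]:
    x=cv2.undistortPoints(np.float64([[[u,v]]]),K,D)[0,0]
    p=np.r_[x*d[v,u],d[v,u]];print((u,v),(H[:3,:3]@p+H[:3,3]).round(1))
need([624.5,-7.6,28])
E
```

```text
(264, 243) [-25.4 -11.6  13. ]
(255, 243) [-29.7 -11.4  13.4]
(265, 260) [-25.5  -2.4  13.5]
(266, 275) [-25.4   5.8  13.7]
(373, 243) [ 25.9 -11.9  12.3]
(371, 260) [25.5 -3.  12.4]
pos [627.   -8.   85.2] ft [0.2 0.5 0.7] w 0.603 t 3.38
rot [0.0154 0.0003 0.0166]
trans [ 0.0004 -0.0034  0.0572]
```

```bash
python3 -m inch '{"translation":[[0,-0.003,0.02],[0,0,0.02],[0,0,0.012],[0,0,0]],"rotation":[[0.015,0,0.016],[0,0,0],[0,0,0],[0,0,0]],"fingers":[0.4,0.4,0.4,0.4]}'
python3 -c "
from h import *
need([624.5,-7.6,21])"
```

```text
clock: 3.88
position: [623.0, -8.0, 27.8]
eef_rot: [0.707, 0.707, -0.001, -0.001]
ft_force: [0.8, -0.0, 0.6]
width: 0.6
pos [623.   -8.   27.8] ft [ 0.8 -0.   0.6] w 0.6 t 3.88
rot [-0.0035  0.0003 -0.0006]
trans [0.0004 0.0016 0.0068]
```

```bash
python3 -m inch '{"translation":[[0,0.0015,0.006],[0,0,0],[0,0,0],[0,0,0],[0,0,0],[0,0,0],[0,0,0]],"rotation":[[-0.0035,0,0],[0,0,0],[0,0,0],[0,0,0],[0,0,0],[0,0,0],[0,0,0]],"fingers":[0.4,0.4,1,1,1,1,1]}'
python3 - <<'E'
from h import *
need([624.5,-7.6,21])
im,d=get_image("side");cv2.imwrite("pics/s1.png",cv2.resize(im[150:300,220:420],None,fx=4,fy=4))
E
```

```text
clock: 4.75
position: [627.1, -7.9, 24.3]
eef_rot: [0.707, 0.707, 0.002, 0.002]
ft_force: [-0.1, 0.2, -1.0]
width: 0.446
pos [627.1  -7.9  24.3] ft [-0.1  0.2 -1. ] w 0.446 t 4.75
rot [ 0.0054  0.0003 -0.0005]
trans [ 0.0003 -0.0026  0.0033]
```

View pics/s1.png

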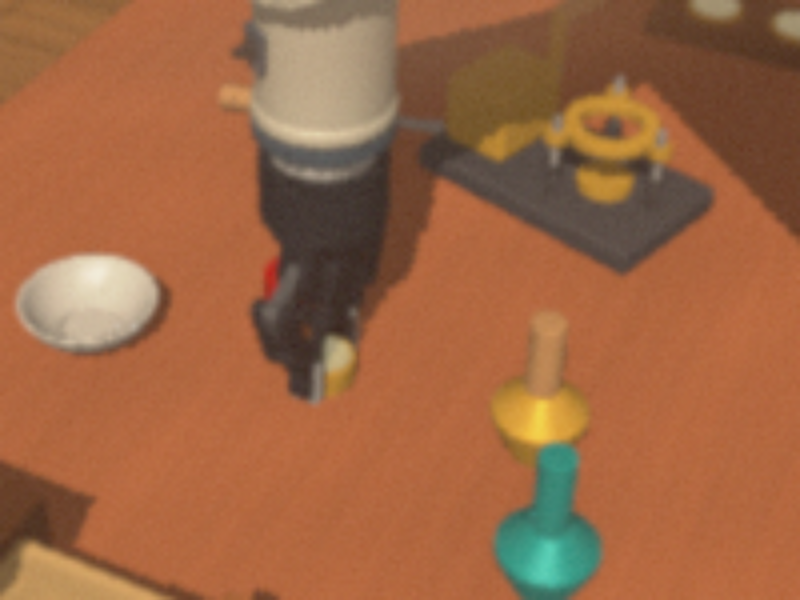

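```bash
python3 -m inch '{"translation":[[0,0,-0.01],[0,0,-0.03],[0,0,-0.03],[0,0,0]],"rotation":[[0,0,0],[0,0,0],[0,0,0],[0,0,0]],"fingers":[1,1,1,1]}'
python3 - <<'E'
from h import *
need([624.5,-7.6,21])
im,d=get_image("side");cv2.imwrite("pics/s2.png",cv2.resize(im[150:300,220:420],None,fx=4,fy=4))
im,d=get_image("wrist");cv2.imwrite("pics/w3.png",im)
E
```

```text
clock: 5.3
position: [626.5, -7.9, 97.1]
eef_rot: [0.707, 0.707, 0.002, 0.002]
ft_force: [0.3, -0.7, -0.8]
width: 0.442
pos [626.5  -7.9  97.1] ft [ 0.3 -0.7 -0.8] w 0.442 t 5.3
rot [ 0.0047  0.0003 -0.0005]
trans [ 0.0003 -0.0024  0.0761]
```

View pics/s2.png

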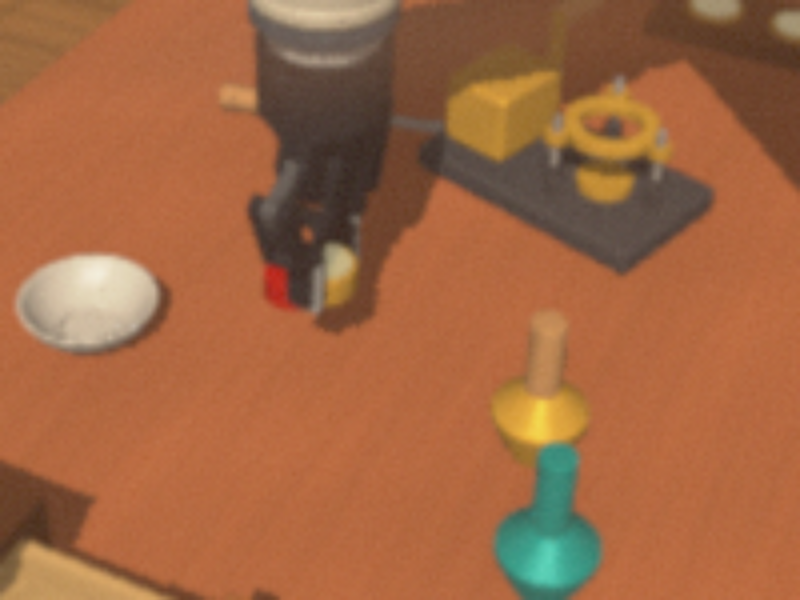

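View pics/w3.png

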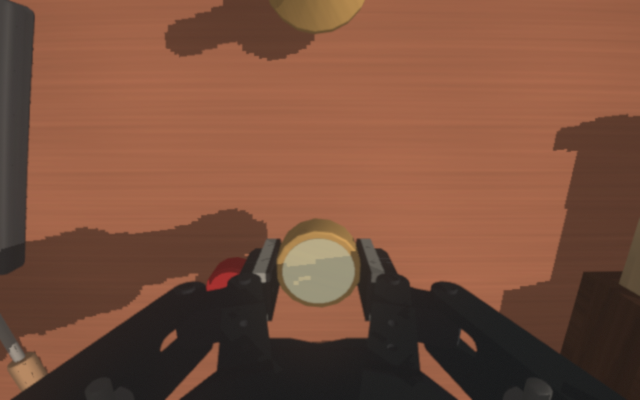

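The lens is lifted level between the pads, at (318,270) in the wrist view. Next I'll carry it towards the drawer, staying high.

```bash
python3 -m inch '{"translation":[[0.02,0,-0.04],[0.045,0,-0.04],[0.045,0,-0.02],[0.045,0,0],[0.045,0,0],[0.045,0,0],[0.03,0,0],[0.02,0,0],[0,0,0]],"rotation":[[0,0,0],[0,0,0],[0,0,0],[0,0,0],[0,0,0],[0,0,0],[0,0,0],[0,0,0],[0,0,0]],"fingers":[1,1,1,1,1,1,1,1,1]}'
python3 - <<'E'
from h import *
need([612,306,60])
s=observe();im,d=get_image("wrist");cv2.imwrite("pics/w4.png",im);np.save("w4.npy",d);np.savez("w4c.npz",p=s["position"],q=s["eef_rot"])
E
```

```text
clock: 6.52
position: [620.0, 294.5, 185.0]
eef_rot: [0.708, 0.706, -0.007, -0.004]
ft_force: [0.2, 0.8, -1.0]
width: 0.443
pos [620.  294.5 185. ] ft [ 0.2  0.8 -1. ] w 0.443 t 6.53
rot [-0.0159  0.0041 -0.0025]
trans [ 0.012  -0.0061  0.1251]
```

View pics/w4.png

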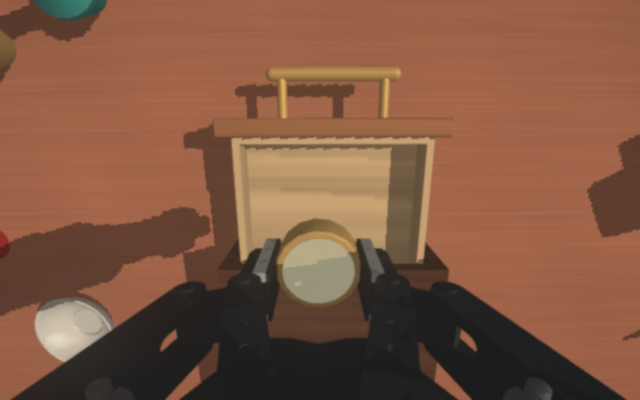

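```bash
python3 - <<'E'
from h import *
z=np.load("w4c.npz");C=cam("wrist",dict(position=z["p"],eef_rot=z["q"]))
for n,p,zz in (("handle",[(268,74),(400,74)],40),("front outer top",[(216,120),(452,119)],55),("front inner",[(216,137),(452,137)],55),("cabinet front top",[(236,246),(430,246)],70),("floor front",[(248,150),(388,150)],22),("side wall L/R tops inner",[(243,142),(431,142)],48)):
    print(n,onplane(C,p,zz)[:,:2].round(1).tolist())
E
```

```text
handle [[516.0, 253.2], [516.3, 361.3]]
front outer top [[552.3, 212.3], [551.9, 401.6]]
front inner [[565.7, 211.1], [566.1, 403.1]]
cabinet front top [[655.0, 224.9], [655.1, 388.2]]
floor front [[579.7, 228.9], [580.0, 359.0]]
side wall L/R tops inner [[570.4, 231.2], [570.6, 388.9]]
```

```bash
python3 -m inch '{"translation":[[0.012,-0.013,0],[0,0,0.03],[0,0,0.03],[0,0,0.015],[0,0,0]],"rotation":[[-0.016,0.004,-0.0025],[0,0,0],[0,0,0],[0,0,0],[0,0,0]],"fingers":[1,1,1,1,1]}'
python3 -c "
from h import *
need([607,307,52])"
```

```text
clock: 7.2
position: [604.8, 303.2, 109.2]
eef_rot: [0.709, 0.706, 0.001, 0.001]
ft_force: [0.3, -0.1, -0.9]
width: 0.444
pos [604.8 303.2 109.2] ft [ 0.3 -0.1 -0.9] w 0.444 t 7.2
rot [ 0.0019  0.0002 -0.0044]
trans [0.0038 0.002  0.0572]
```

```bash
python3 -m inch '{"translation":[[0.003,0.002,0.015],[0,0,0.025],[0,0,0.012],[0,0,0],[0,0,0]],"rotation":[[0.002,0,-0.004],[0,0,0],[0,0,0],[0,0,0],[0,0,0]],"fingers":[1,1,1,1,1]}'
python3 -c "
from h import *
need([606,306,46.5])
im,d=get_image('side');cv2.imwrite('pics/s3.png',cv2.resize(im[230:390,90:300],None,fx=3.7,fy=3.7))"
```

```text
clock: 7.82
position: [609.6, 307.7, 58.4]
eef_rot: [0.707, 0.707, 0.003, 0.001]
ft_force: [0.5, -0.3, -1.0]
width: 0.443
pos [609.6 307.7  58.4] ft [ 0.5 -0.3 -1. ] w 0.443 t 7.83
rot [ 0.0051 -0.0026 -0.0004]
trans [-0.0017 -0.0037  0.0119]
```

View pics/s3.png

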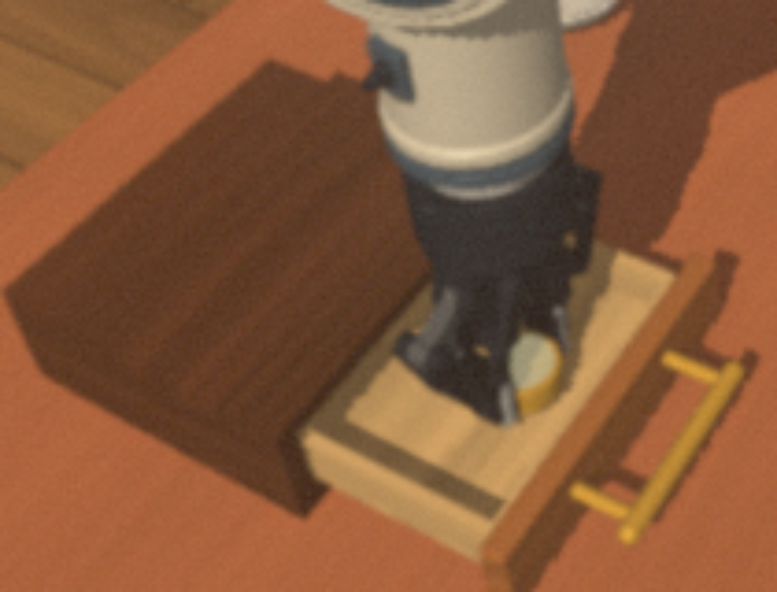

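```bash
python3 -m inch '{"translation":[[0,0,0.006],[0,0,0.003],[0,0,0]],"rotation":[[0.005,-0.0026,0],[0,0,0],[0,0,0]],"fingers":[1,1,1]}'
python3 -c "
from h import *
need([606,306,46.5])"
python3 -m inch '{"translation":[[0,0,0.002],[0,0,0]],"rotation":[[0,0,0],[0,0,0]],"fingers":[1,1]}'
python3 -m inch '{"translation":[[0,0,0.002],[0,0,0]],"rotation":[[0,0,0],[0,0,0]],"fingers":[1,1]}'
```

```text
clock: 8.25
position: [610.4, 308.0, 50.2]
eef_rot: [0.707, 0.707, 0.001, 0.0]
ft_force: [0.3, -0.2, -1.1]
width: 0.447
pos [610.4 308.   50.2] ft [ 0.3 -0.2 -1.1] w 0.447 t 8.25
rot [ 0.0016 -0.0008 -0.0004]
trans [-0.002  -0.0044  0.0037]
clock: 8.5
position: [610.4, 308.1, 48.2]
eef_rot: [0.707, 0.707, 0.001, 0.0]
ft_force: [-0.3, 0.0, -0.9]
width: 0.446
clock: 8.75
position: [610.5, 308.1, 46.2]
eef_rot: [0.707, 0.707, 0.001, 0.0]
ft_force: [-0.5, -0.3, -1.1]
width: 0.444
```

```bash
python3 -m inch '{"translation":[[0,0,0.001],[0,0,0]],"rotation":[[0,0,0],[0,0,0]],"fingers":[1,1]}'
python3 -m inch '{"translation":[[0,0,0.001],[0,0,0]],"rotation":[[0,0,0],[0,0,0]],"fingers":[1,1]}'
python3 -c "
from h import *
im,d=get_image('side');cv2.imwrite('pics/s4.png',cv2.resize(im[290:370,180:280],None,fx=7,fy=7))"
```

```text
clock: 9.0
position: [611.1, 308.2, 46.2]
eef_rot: [0.707, 0.707, 0.002, 0.001]
ft_force: [-0.5, 0.4, -2.0]
width: 0.446
clock: 9.25
position: [611.7, 308.3, 46.1]
eef_rot: [0.707, 0.707, 0.002, 0.001]
ft_force: [-0.2, -0.1, -1.2]
width: 0.449
```

View pics/s4.png

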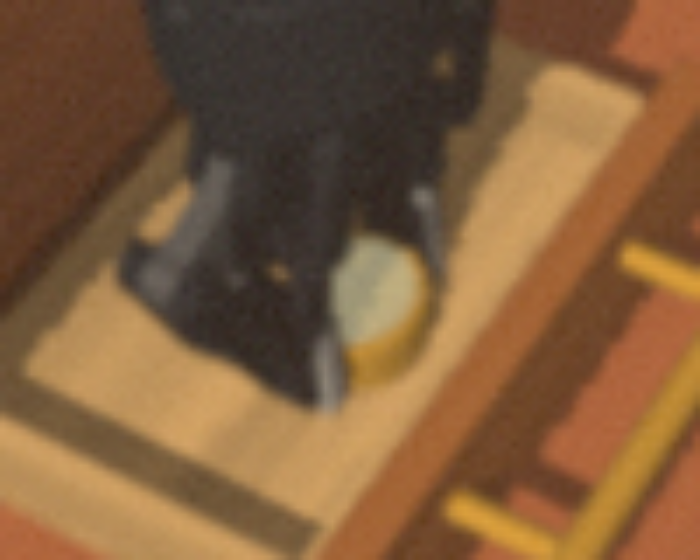

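```bash
python3 -m inch '{"translation":[[0,-0.001,0.002],[0,0,0.001]],"rotation":[[0,0,0],[0,0,0]],"fingers":[1,1]}'
python3 -m inch '{"translation":[[0,0,0.002]],"rotation":[[0,0,0]],"fingers":[1]}'
```

```text
clock: 9.55
position: [612.7, 308.3, 46.0]
eef_rot: [0.707, 0.707, 0.004, 0.002]
ft_force: [-0.7, -2.1, 5.1]
width: 0.445
clock: 9.68
position: [614.0, 308.3, 45.9]
eef_rot: [0.707, 0.707, 0.005, 0.003]
ft_force: [-0.8, -4.2, 20.1]
width: 0.442
```

Contact with the floor is confirmed, with Fz rising to 20 N. I'll ease off and release.

```bash
python3 -m inch '{"translation":[[0,0,-0.001]],"rotation":[[0,0,0]],"fingers":[1]}'
python3 -m inch '{"translation":[[0,0,0],[0,0,0],[0,0,0]],"rotation":[[0,0,0],[0,0,0],[0,0,0]],"fingers":[0.35,0.35,0.35]}'
python3 -m inch '{"translation":[[0,0,-0.01],[0,0,-0.02],[0,0,-0.04],[0,0,-0.03],[0,0,0]],"rotation":[[0,0,0],[0,0,0],[0,0,0],[0,0,0],[0,0,0]],"fingers":[0.3,0.3,0.3,0.3,0.3]}'
python3 - <<'E'
from h import *
need([500,307,60])
s=observe();im,d=get_image("wrist");cv2.imwrite("pics/w5.png",im);np.save("w5.npy",d);np.savez("w5c.npz",p=s["position"],q=s["eef_rot"])
E
```

```text
clock: 9.8
position: [614.2, 308.3, 47.2]
eef_rot: [0.707, 0.707, 0.005, 0.003]
ft_force: [0.1, 0.2, -1.1]
width: 0.445
clock: 10.18
position: [613.7, 308.3, 46.4]
eef_rot: [0.707, 0.707, 0.004, 0.003]
ft_force: [0.7, -0.9, -0.5]
width: 0.647
clock: 10.8
position: [613.2, 308.6, 154.2]
eef_rot: [0.707, 0.707, 0.006, 0.003]
ft_force: [0.1, -0.6, 0.0]
width: 0.698
pos [613.2 308.6 154.2] ft [ 0.1 -0.6  0. ] w 0.698 t 10.8
rot [ 0.0124 -0.0034  0.0006]
trans [-0.0019 -0.1144  0.0928]
```

View pics/w5.png

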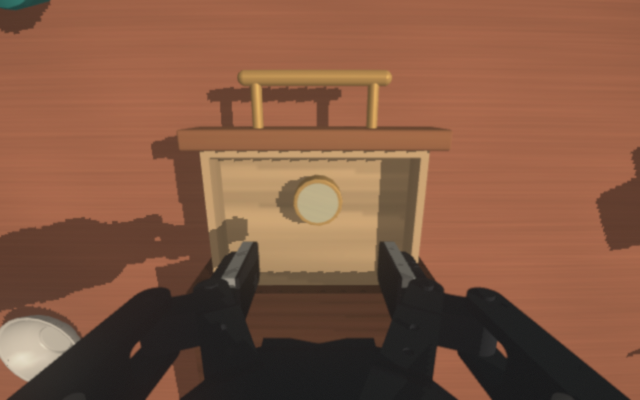

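The lens lies flat in the drawer at (318,201), and the handle bar spans (240–390, 77). I'll go in front of the handle with the fingers shut.

```bash
python3 -m inch '{"translation":[[0,-0.05,0],[0,-0.05,0],[0,-0.045,0],[0,0,0.02],[0,0,0.04],[0,0,0.025],[0,0,0.01],[0,0,0]],"rotation":[[0.012,-0.003,0],[0,0,0],[0,0,0],[0,0,0],[0,0,0],[0,0,0],[0,0,0],[0,0,0]],"fingers":[1,1,1,1,1,1,1,1]}'
python3 - <<'E'
from h import *
need([490,307,44])
im,d=get_image("side");cv2.imwrite("pics/s5.png",cv2.resize(im[230:390,90:350],None,fx=3,fy=3))
E
```

```text
clock: 11.85
position: [459.5, 305.8, 52.0]
eef_rot: [0.707, 0.707, -0.004, -0.001]
ft_force: [-0.3, 0.6, 0.4]
width: 0.004
pos [459.5 305.8  52. ] ft [-0.3  0.6  0.4] w 0.004 t 11.85
rot [-0.0064  0.0035  0.0005]
trans [0.0012 0.0305 0.0078]
```

View pics/s5.png

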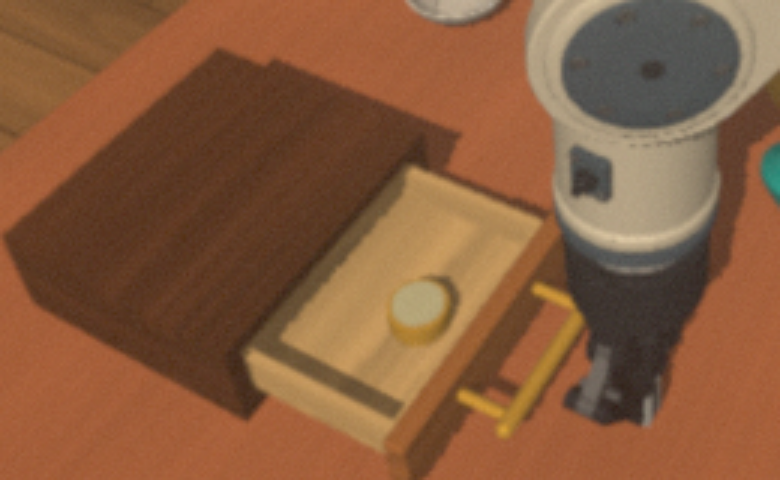

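```bash
python3 -m inch '{"translation":[[0.001,0.02,0.008],[0,0.01,0],[0,0.006,0],[0,0.006,0],[0,0.008,0],[0,0.01,0],[0,0.01,0],[0,0.01,0],[0,0.01,0],[0,0.01,0]],"rotation":[[-0.006,0.003,0],[0,0,0],[0,0,0],[0,0,0],[0,0,0],[0,0,0],[0,0,0],[0,0,0],[0,0,0],[0,0,0]],"fingers":[1,1,1,1,1,1,1,1,1,1]}'
python3 -c "
from h import *
need([615,307,44])"
```

```text
clock: 13.15
position: [567.4, 307.7, 46.4]
eef_rot: [0.707, 0.707, 0.002, 0.0]
ft_force: [-0.9, 0.4, -0.1]
width: 0.003
pos [567.4 307.7  46.4] ft [-0.9  0.4 -0.1] w 0.003 t 13.15
rot [ 0.0026 -0.0019  0.0002]
trans [-0.0007  0.0476  0.0026]
```

```bash
python3 -m inch '{"translation":[[0,0.01,0.001],[0,0.01,0],[0,0.008,0],[0,0.005,0]],"rotation":[[0,0,0],[0,0,0],[0,0,0],[0,0,0]],"fingers":[1,1,1,1]}'
python3 - <<'E'
from h import *
need([615,307,44])
im,d=get_image("side");cv2.imwrite("pics/s6.png",cv2.resize(im[230:390,90:350],None,fx=3,fy=3))
E
```

```text
clock: 13.65
position: [603.3, 307.7, 45.5]
eef_rot: [0.707, 0.707, 0.002, 0.0]
ft_force: [-1.9, -0.5, 1.8]
width: -0.001
pos [603.3 307.7  45.5] ft [-1.9 -0.5  1.8] w -0.001 t 13.65
rot [ 0.003  -0.0019  0.    ]
trans [-0.0007  0.0117  0.0015]
```

View pics/s6.png

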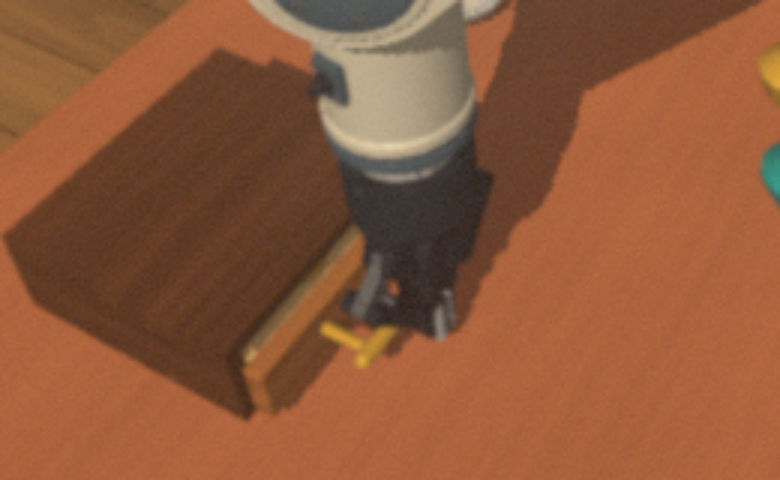

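```bash
python3 -m inch '{"translation":[[0,0.005,0],[0,0.003,0]],"rotation":[[0,0,0],[0,0,0]],"fingers":[1,1]}'
python3 -m inch '{"translation":[[0,0.003,0]],"rotation":[[0,0,0]],"fingers":[1]}'
python3 -m inch '{"translation":[[0,0.003,0]],"rotation":[[0,0,0]],"fingers":[1]}'
python3 -m inch '{"translation":[[0,0.002,0]],"rotation":[[0,0,0]],"fingers":[1]}'
```

```text
clock: 13.95
position: [611.1, 307.6, 45.5]
eef_rot: [0.707, 0.707, 0.001, -0.0]
ft_force: [-9.5, 2.4, 7.4]
width: -0.002
clock: 14.08
position: [611.3, 307.6, 45.4]
eef_rot: [0.707, 0.707, -0.001, -0.002]
ft_force: [-18.4, 2.8, 14.3]
width: 0.002
clock: 14.2
position: [611.3, 307.6, 45.3]
eef_rot: [0.707, 0.707, -0.004, -0.004]
ft_force: [-13.4, 1.5, 9.6]
width: 0.004
clock: 14.32
position: [611.1, 307.6, 45.4]
eef_rot: [0.707, 0.707, -0.006, -0.005]
ft_force: [-7.5, 0.9, 5.7]
width: -0.002
```

```bash
python3 -m inch '{"translation":[[0,-0.02,0],[0,-0.02,-0.03],[0,-0.01,-0.05],[0,0,-0.05],[0,0,-0.03],[0,0,0]],"rotation":[[0.012,0,0],[0,0,0],[0,0,0],[0,0,0],[0,0,0],[0,0,0]],"fingers":[1,1,1,1,1,0.4]}'
python3 - <<'E'
from h import *
need([470,-8.5,190])
im,d=get_image("side");cv2.imwrite("pics/s7.png",cv2.resize(im[200:390,80:400],None,fx=2.5,fy=2.5))
S=cam("side");z=np.load("w1c.npz");C=cam("wrist",dict(position=z["p"],eef_rot=z["q"]))
print("teal",onplane(C,[(477,14)],100))
E
```

```text
clock: 15.08
position: [559.4, 307.5, 210.0]
eef_rot: [0.707, 0.707, -0.011, -0.01]
ft_force: [-0.3, 0.5, 0.1]
width: 0.2
pos [559.4 307.5 210. ] ft [-0.3  0.5  0.1] w 0.2 t 15.07
rot [-0.0297  0.0023  0.0006]
trans [-0.3159 -0.089   0.0234]
teal [[440.7654      87.39279462 100.        ]]
```

View pics/s7.png

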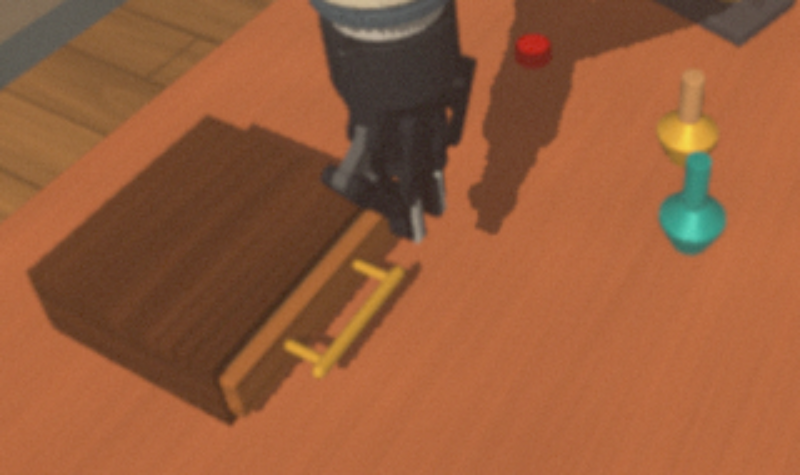

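The drawer looks fully shut. Next is the holder.

```bash
python3 -m inch '{"translation":[[-0.03,-0.01,0],[-0.05,-0.015,0],[-0.05,-0.015,0],[-0.05,-0.012,0],[-0.05,-0.012,0],[-0.04,-0.005,0],[-0.02,0,0],[0,0,0]],"rotation":[[-0.03,0,0],[0,0,0],[0,0,0],[0,0,0],[0,0,0],[0,0,0],[0,0,0],[0,0,0]],"fingers":[0.4,0.4,0.4,0.4,0.4,0.4,0.4,0.4]}'
python3 - <<'E'
from h import *
need([484,-8.5,190])
s=observe();im,d=get_image("wrist");cv2.imwrite("pics/w6.png",im);np.save("w6.npy",d);np.savez("w6c.npz",p=s["position"],q=s["eef_rot"])
C=cam("wrist",s);print(proj(C,[[484.3,-8.4,100]]))
E
```

```text
clock: 16.12
position: [478.0, 8.3, 197.5]
eef_rot: [0.706, 0.708, -0.009, -0.004]
ft_force: [0.6, 0.1, 0.6]
width: 0.597
pos [478.    8.3 197.5] ft [0.6 0.1 0.6] w 0.597 t 16.12
rot [-0.0183  0.0066  0.0028]
trans [-0.0168  0.0061  0.0075]
[[296.71157552 220.76658749]]
```

View pics/w6.png

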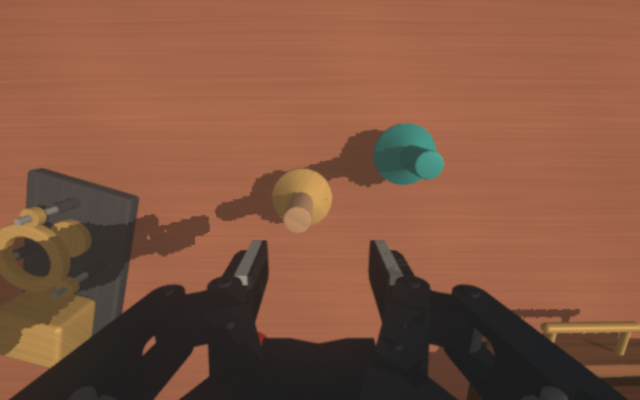

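```bash
python3 -m inch '{"translation":[[-0.0165,0.0055,0.02],[0,0,0.02],[0,0,0.01],[0,0,0]],"rotation":[[-0.018,0.0066,0.003],[0,0,0],[0,0,0],[0,0,0]],"fingers":[0.4,0.4,0.4,0.4]}'
python3 -c "
from h import *
need([483.5,-7.8,76])
s=observe();im,d=get_image('wrist');cv2.imwrite('pics/w7.png',im)
C=cam('wrist',s);print(proj(C,[[484.3,-8.4,100]]))"
```

```text
clock: 16.68
position: [482.3, -4.8, 144.2]
eef_rot: [0.706, 0.708, -0.0, -0.001]
ft_force: [-0.0, -0.0, 0.9]
width: 0.6
pos [482.3  -4.8 144.2] ft [-0.  -0.   0.9] w 0.6 t 16.68
rot [-0.0027 -0.0013  0.003 ]
trans [-0.0031  0.0014  0.0682]
[[311.46683587 242.56192844]]
```

View pics/w7.png

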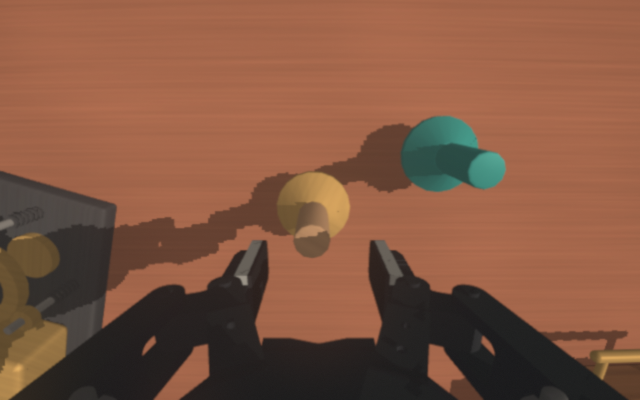

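```bash
python3 -m inch '{"translation":[[-0.003,0.001,0.005],[0,0,0.01],[0,0,0]],"rotation":[[-0.003,-0.001,0.003],[0,0,0],[0,0,0]],"fingers":[0.4,0.4,0.4]}'
python3 -c "
from h import *
need([483.5,-7.8,77])"
```

```text
clock: 17.1
position: [484.5, -7.4, 129.8]
eef_rot: [0.707, 0.707, 0.001, 0.001]
ft_force: [-0.3, -0.4, 0.1]
width: 0.599
pos [484.5  -7.4 129.8] ft [-0.3 -0.4  0.1] w 0.599 t 17.1
rot [ 0.0035 -0.0002  0.0005]
trans [-0.0004 -0.0012  0.0528]
```

```bash
python3 -m inch '{"translation":[[0,-0.001,0.018],[0,0,0.018],[0,0,0.01],[0,0,0]],"rotation":[[0.0035,0,0],[0,0,0],[0,0,0],[0,0,0]],"fingers":[0.4,0.4,0.4,0.4]}'
python3 -c "
from h import *
need([483.5,-7.8,77])"
```

```text
clock: 17.6
position: [484.5, -7.6, 83.4]
eef_rot: [0.707, 0.707, 0.001, 0.001]
ft_force: [0.6, -0.1, 0.4]
width: 0.602
pos [484.5  -7.6  83.4] ft [ 0.6 -0.1  0.4] w 0.602 t 17.6
rot [ 0.0018 -0.0002  0.    ]
trans [-0.0002 -0.001   0.0064]
```

```bash
python3 -m inch '{"translation":[[0,-0.001,0.006],[0,0,0],[0,0,0],[0,0,0],[0,0,0],[0,0,0]],"rotation":[[0.002,0,0],[0,0,0],[0,0,0],[0,0,0],[0,0,0],[0,0,0]],"fingers":[0.4,0.4,1,1,1,1]}'
python3 -c "
from h import *
need([483.5,-7.8,77])
im,d=get_image('side');cv2.imwrite('pics/s8.png',cv2.resize(im[150:300,260:460],None,fx=4,fy=4))"
```

```text
clock: 18.35
position: [484.3, -7.6, 78.4]
eef_rot: [0.707, 0.707, 0.001, 0.001]
ft_force: [-0.2, 0.4, -1.6]
width: 0.242
pos [484.3  -7.6  78.4] ft [-0.2  0.4 -1.6] w 0.242 t 18.35
rot [ 0.0017 -0.0002  0.    ]
trans [-0.0002 -0.0008  0.0014]
```

View pics/s8.png

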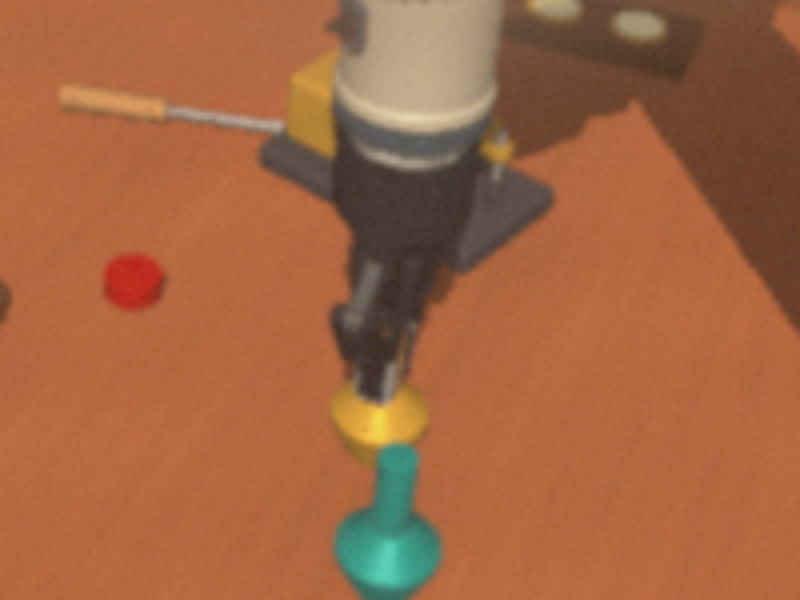

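```bash
python3 -m inch '{"translation":[[0,0,-0.01],[0,0,-0.03],[0,0,-0.04],[-0.02,0.01,-0.04],[-0.04,0.02,-0.02],[-0.04,0.02,0],[-0.03,0.015,0],[-0.01,0,0],[0,0,0]],"rotation":[[0,0,0],[0,0,0],[0,0,0],[0,0,0],[0,0,0],[0,0,0],[0,0,0],[0,0,0],[0,0,0]],"fingers":[1,1,1,1,1,1,1,1,1]}'
python3 - <<'E'
from h import *
need([540,-150,230])
s=observe();im,d=get_image("wrist");cv2.imwrite("pics/w8.png",im);np.save("w8.npy",d);np.savez("w8c.npz",p=s["position"],q=s["eef_rot"])
C=cam("wrist",s);print(proj(C,[[530,-255,75]]))
E
```

```text
clock: 19.52
position: [549.7, -151.2, 228.3]
eef_rot: [0.707, 0.708, 0.001, 0.002]
ft_force: [-0.1, 0.8, -1.2]
width: 0.242
pos [ 549.7 -151.2  228.3] ft [-0.1  0.8 -1.2] w 0.242 t 19.52
rot [0.0035 0.0008 0.0013]
trans [ 0.0012 -0.0097 -0.0017]
[[204.4161595  170.33418603]]
```

View pics/w8.png

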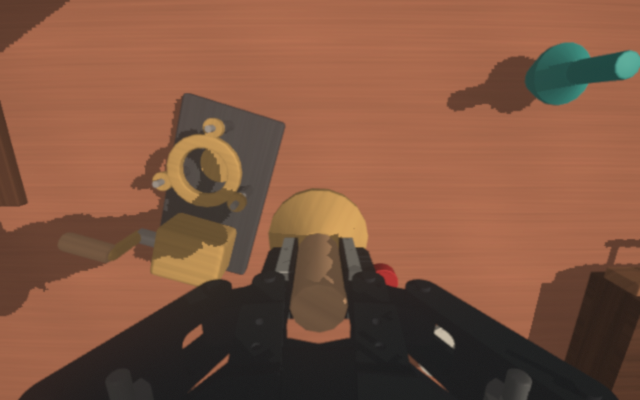

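```bash
python3 -c "
import cv2;a=cv2.imread('pics/w8.png');cv2.imwrite('pics/w8z.png',cv2.resize(a[110:220,140:260],None,fx=5,fy=5,interpolation=cv2.INTER_CUBIC))"
```

```text
(no output)
```

View pics/w8z.png

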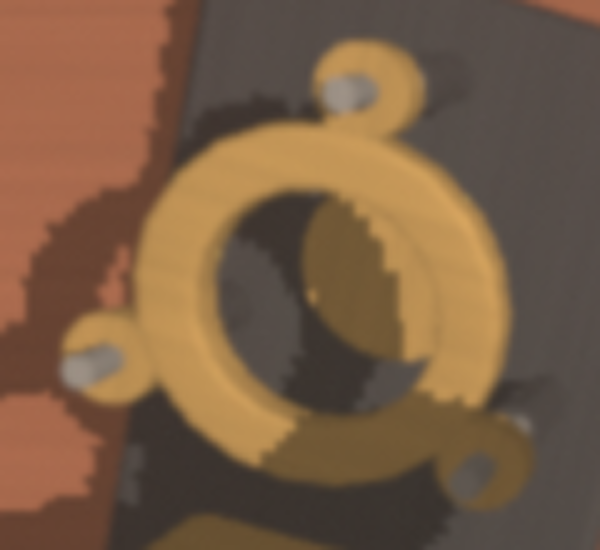

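```bash
python3 - <<'E'
from h import *
z=np.load("w8c.npz");C=cam("wrist",dict(position=z["p"],eef_rot=z["q"]))
f=lambda p:np.array([(140+(x+.5)/5-.5,110+(y+.5)/5-.5) for x,y in p])
print("ring",onplane(C,f([(319,301.5)]),75)[0].round(1), "hole",onplane(C,f([(321,301)]),75)[0].round(1))
R=onplane(C,f([(338,97),(76,370),(467,483)]),85)[:,:2]
A=np.c_[2*R,np.ones(3)];s=np.linalg.solve(A,(R**2).sum(1));print("rods",R.round(1).tolist(),"c",s[:2].round(1),"r",np.sqrt(s[2]+s[:2]@s[:2]))
# edge points
e=f([(137,290),(300,122),(340,485),(203,300),(440,300),(320,187),(325,415)]);print(onplane(C,e,75)[:,:2].round(1).tolist())
need()
E
```

```text
ring [ 529.6 -255.9   75. ] hole [ 529.5 -255.5   75. ]
rods [[492.6, -245.2], [540.1, -297.2], [561.1, -228.4]] c [ 531.8 -257. ] r 40.97199742066479
[[527.4, -289.2], [497.4, -256.0], [564.7, -255.6], [529.3, -277.3], [529.3, -233.7], [508.8, -253.6], [551.1, -257.0]]
pos [ 549.8 -150.7  228.3] ft [ 1.   0.7 -1.8] w 0.239 t 19.57
rot [0.0037 0.0007 0.0018]
```

```bash
python3 - <<'E'
from h import *
z=np.load("w8c.npz");C=cam("wrist",dict(position=z["p"],eef_rot=z["q"]))
o=z["p"][2]-78.4
print(z["p"],onplane(C,[(318.5,189.5)],o+31)[0]+[29,0,0],onplane(C,[(269.5,228),(368,228)],o+31),)
print("stem top",onplane(C,[(319.5,306)],o+100))
need([530.5,-256,170])
E
```

```text
[ 549.72130208 -151.15435217  228.30617965] [ 549.89001679 -150.84580573  180.90617965] [[ 544.23983275 -179.5647667   180.90617965]
 [ 544.14447502 -121.75593598  180.90617965]]
stem top [[ 547.87941649 -150.47214774  249.90617965]]
pos [ 549.8 -150.7  228.3] ft [ 1.   0.7 -1.8] w 0.239 t 19.57
rot [0.0037 0.0007 0.0018]
trans [-0.1052 -0.0197  0.0583]
```

```bash
python3 -m inch '{"translation":[[-0.03,-0.008,0],[-0.035,-0.008,0],[-0.03,-0.004,0.005],[-0.01,0,0.01],[0,0,0.005],[0,0,0]],"rotation":[[0.0037,0,0.002],[0,0,0],[0,0,0],[0,0,0],[0,0,0],[0,0,0]],"fingers":[1,1,1,1,1,1]}'
python3 -c "
from h import *
need([530.5,-256,170])"
```

```text
clock: 20.32
position: [527.6, -250.3, 207.1]
eef_rot: [0.705, 0.709, 0.0, -0.002]
ft_force: [-0.1, -0.7, -2.0]
width: 0.243
pos [ 527.6 -250.3  207.1] ft [-0.1 -0.7 -2. ] w 0.243 t 20.32
rot [-0.003  -0.003   0.0055]
trans [-0.0059  0.0029  0.0371]
```

```bash
python3 -m inch '{"translation":[[-0.006,0.003,0.005],[0,0,0.015],[0,0,0]],"rotation":[[-0.003,-0.003,0.0055],[0,0,0],[0,0,0]],"fingers":[1,1,1]}'
python3 -c "
from h import *
need([530.5,-256,150])
im,d=get_image('side');cv2.imwrite('pics/s9.png',cv2.resize(im[90:240,300:460],None,fx=4,fy=4))
im,d=get_image('scene');cv2.imwrite('pics/sc9.png',cv2.resize(im[120:230,220:340],None,fx=5,fy=5))"
```

```text
clock: 20.7
position: [531.3, -254.7, 185.7]
eef_rot: [0.706, 0.708, 0.0, -0.0]
ft_force: [0.9, -0.1, -1.5]
width: 0.24
pos [ 531.3 -254.7  185.7] ft [ 0.9 -0.1 -1.5] w 0.24 t 20.7
rot [ 0.0001 -0.0002  0.0017]
trans [-0.0013 -0.0008  0.0357]
```

View pics/s9.png

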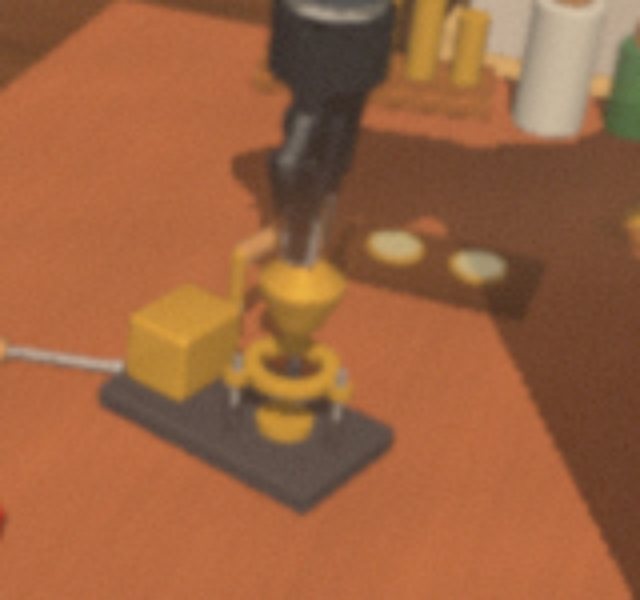

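View pics/sc9.png

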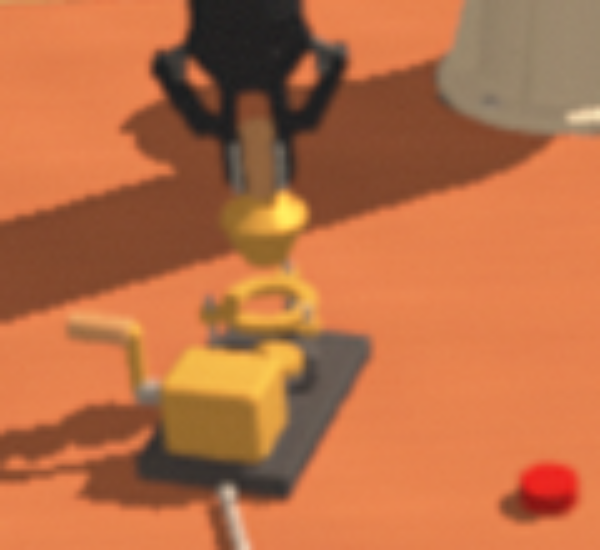

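```bash
python3 - <<'E'
from h import *
T=cam("side")
a=onplane(T,[(300+301/4,90+283/4)],138.5)[0];b=onplane(T,[(300+293/4,90+365/4)],74)[0];print(a,b)
E
python3 -m inch '{"translation":[[-0.001,0,0.01],[0,0,0.012],[0,0,0.003],[0,0,0]],"rotation":[[0,0,0],[0,0,0],[0,0,0],[0,0,0]],"fingers":[1,1,1,1]}'
python3 -c "
from h import *
need([530.5,-256,140])"
```

```text
[ 528.87257872 -253.64026817  138.5       ] [ 527.17371644 -252.73786368   74.        ]
clock: 21.3
position: [532.1, -256.4, 160.4]
eef_rot: [0.707, 0.708, 0.001, 0.001]
ft_force: [1.4, 0.3, -1.3]
width: 0.241
pos [ 532.1 -256.4  160.4] ft [ 1.4  0.3 -1.3] w 0.241 t 21.3
rot [0.0022 0.0008 0.0014]
trans [ 0.0004 -0.0017  0.0204]
```

```bash
python3 -m inch '{"translation":[[0.001,-0.002,0.006],[0,0,0.006],[0,0,0]],"rotation":[[0.002,0.0008,0.001],[0,0,0],[0,0,0]],"fingers":[1,1,1]}'
python3 -c "
from h import *
need([530.3,-255.5,140])
im,d=get_image('side');cv2.imwrite('pics/s10.png',cv2.resize(im[140:240,300:420],None,fx=5,fy=5))"
```

```text
clock: 21.68
position: [530.1, -255.5, 147.8]
eef_rot: [0.707, 0.707, 0.0, 0.0]
ft_force: [-0.4, -1.1, -2.3]
width: 0.243
pos [ 530.1 -255.5  147.8] ft [-0.4 -1.1 -2.3] w 0.243 t 21.68
rot [0.0005 0.0002 0.0003]
trans [-0.      0.0002  0.0078]
```

View pics/s10.png

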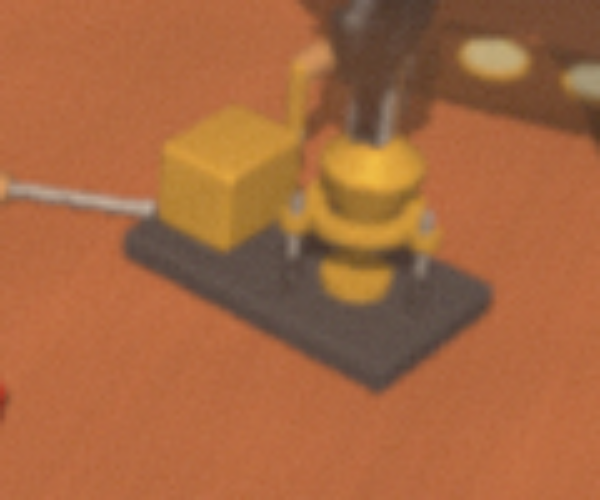

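Foot is inside the ring and centred. I'll lower it in small steps, watching the force.

```bash
python3 -m inch '{"translation":[[0,0,0.004],[0,0,0.002]],"rotation":[[0,0,0],[0,0,0]],"fingers":[1,1]}'
python3 -m inch '{"translation":[[0,0,0.003],[0,0,0]],"rotation":[[0,0,0],[0,0,0]],"fingers":[1,1]}'
python3 -m inch '{"translation":[[0,0,0.004],[0,0,0]],"rotation":[[0,0,0],[0,0,0]],"fingers":[1,1]}'
python3 -c "
from h import *
need([530.3,-255.5,125.4])"
```

```text
clock: 21.98
position: [530.8, -255.8, 142.3]
eef_rot: [0.707, 0.707, 0.0, 0.001]
ft_force: [0.8, 0.8, -0.3]
width: 0.238
clock: 22.22
position: [531.8, -256.4, 139.8]
eef_rot: [0.707, 0.707, 0.001, 0.002]
ft_force: [1.0, -0.3, -1.0]
width: 0.239
clock: 22.48
position: [531.9, -256.5, 136.1]
eef_rot: [0.707, 0.707, 0.001, 0.002]
ft_force: [-0.4, -0.7, 3.8]
width: 0.242
pos [ 531.9 -256.5  136.1] ft [-0.4 -0.7  3.8] w 0.242 t 22.48
rot [0.0045 0.0023 0.0004]
trans [ 0.001  -0.0016  0.0107]
```

```bash
python3 -m inch '{"translation":[[0.0005,-0.001,0.004],[0,0,0.003],[0,0,0]],"rotation":[[0.004,0.002,0],[0,0,0],[0,0,0]],"fingers":[1,1,1]}'
python3 -m inch '{"translation":[[0,0,0.003],[0,0,0]],"rotation":[[0,0,0],[0,0,0]],"fingers":[1,1]}'
python3 -c "
from h import *
need([530.8,-256,125.4])"
```

```text
clock: 22.85
position: [532.1, -256.5, 130.5]
eef_rot: [0.707, 0.707, 0.001, 0.002]
ft_force: [-1.3, 0.4, 6.3]
width: 0.239
clock: 23.1
position: [532.1, -256.5, 128.5]
eef_rot: [0.707, 0.707, 0.001, 0.002]
ft_force: [-2.7, 0.6, 8.2]
width: 0.243
pos [ 532.1 -256.5  128.5] ft [-2.7  0.6  8.2] w 0.243 t 23.1
rot [0.0031 0.0015 0.0004]
trans [ 0.0005 -0.0013  0.0031]
```

```bash
python3 -m inch '{"translation":[[0,-0.001,0.003],[0,0,0.001]],"rotation":[[0.002,0,0],[0,0,0]],"fingers":[1,1]}'
python3 -m inch '{"translation":[[0,0,0.003],[0,0,0]],"rotation":[[0,0,0],[0,0,0]],"fingers":[1,1]}'
python3 -m inch '{"translation":[[0,0,0.003]],"rotation":[[0,0,0]],"fingers":[1]}'
```

```text
clock: 23.35
position: [532.1, -256.6, 126.1]
eef_rot: [0.707, 0.707, 0.001, 0.002]
ft_force: [-2.5, 0.8, 9.6]
width: 0.241
clock: 23.6
position: [532.2, -256.6, 124.8]
eef_rot: [0.707, 0.707, 0.001, 0.002]
ft_force: [-2.7, 0.4, 10.6]
width: 0.242
clock: 23.72
position: [532.5, -256.7, 123.6]
eef_rot: [0.707, 0.707, 0.001, 0.002]
ft_force: [-8.6, 4.4, 35.5]
width: 0.244
```

```bash
python3 -m inch '{"translation":[[0,0,0.001]],"rotation":[[0,0,0]],"fingers":[1]}'
python3 -m inch '{"translation":[[0,0,0.001]],"rotation":[[0,0,0]],"fingers":[1]}'
python3 -m inch '{"translation":[[0,0,0.002]],"rotation":[[0,0,0]],"fingers":[1]}'
```

```text
clock: 23.85
position: [532.3, -256.6, 123.9]
eef_rot: [0.707, 0.707, 0.001, 0.002]
ft_force: [-4.9, 1.6, 12.6]
width: 0.241
clock: 23.98
position: [532.2, -256.6, 123.9]
eef_rot: [0.707, 0.707, 0.001, 0.002]
ft_force: [-3.0, -0.4, 11.6]
width: 0.241
clock: 24.1
position: [532.4, -256.6, 123.7]
eef_rot: [0.707, 0.707, 0.001, 0.002]
ft_force: [-5.4, 2.6, 26.4]
width: 0.243
```

```bash
python3 - <<'E'
from h import *
for i in range(6):
    im,d=get_image("side");need()
cv2.imwrite('pics/s11.png',cv2.resize(im[140:240,300:420],None,fx=5,fy=5));cv2.imwrite('pics/s11f.png',im)
im,d=get_image('scene');cv2.imwrite('pics/sc11.png',cv2.resize(im[120:270,220:510],None,fx=2.7,fy=2.7))
E
```

```text
pos [ 532.3 -256.6  123.7] ft [-5.5  2.4 21.8] w 0.244 t 24.15
rot [0.0042 0.0024 0.0002]
pos [ 532.3 -256.6  123.8] ft [-5.2  3.  20.8] w 0.239 t 24.2
rot [0.0042 0.0024 0.0002]
pos [ 532.3 -256.6  123.8] ft [-5.8  2.7 20.8] w 0.241 t 24.25
rot [0.0042 0.0024 0.0002]
pos [ 532.3 -256.6  123.8] ft [-5.5  2.9 20.9] w 0.239 t 24.3
rot [0.0043 0.0024 0.0002]
pos [ 532.3 -256.6  123.8] ft [-5.1  2.3 20.3] w 0.243 t 24.35
rot [0.0043 0.0024 0.0001]
pos [ 532.3 -256.6  123.8] ft [-5.8  1.7 20.3] w 0.239 t 24.4
rot [0.0043 0.0024 0.0002]
```

View pics/s11.png

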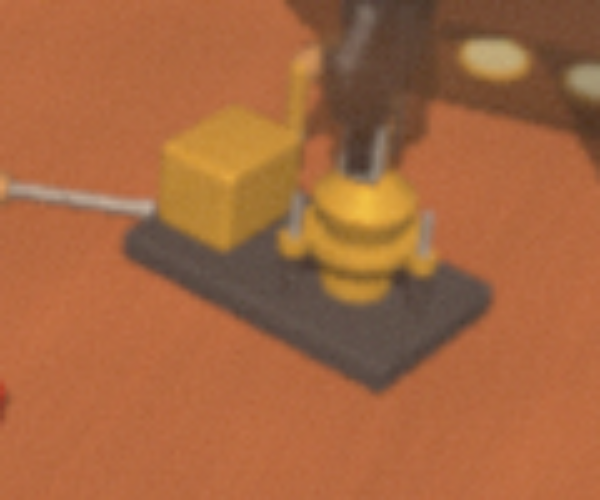

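View pics/sc11.png

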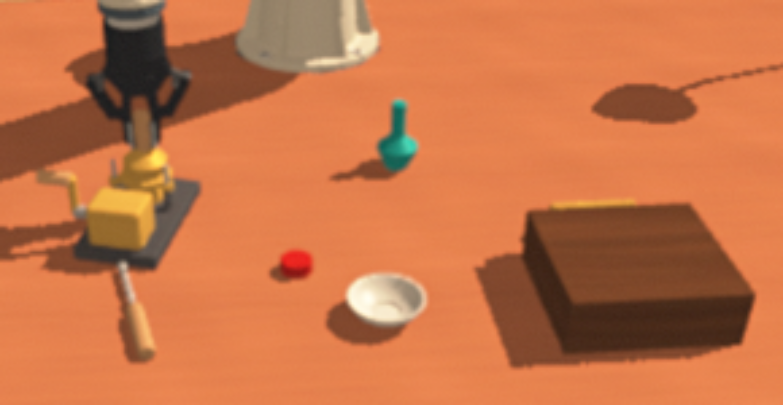

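View pics/s11f.png

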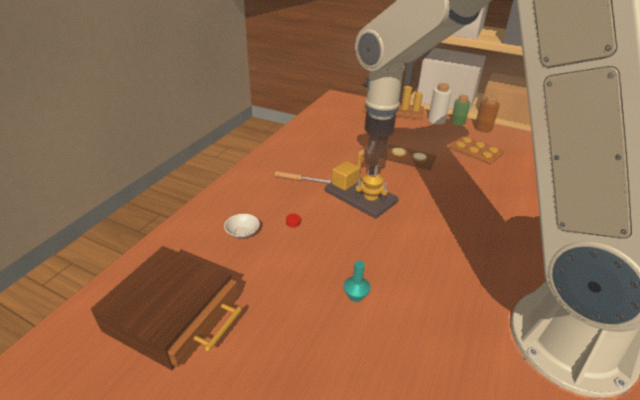

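```bash
python3 -c "
from h import *
print(hand_in())
need()"
```

```text
the job is handed in; nothing more can be done
None
the job is handed in; nothing more can be done
```

The changeover is done and handed in at about 24.4 s, with the gripper still holding the holder pressed down.

- **Lens:** I lowered the brass lens onto the drawer floor until I felt contact, with a brief 20 N spike, then released it. The wrist camera showed it lying flat.
- **Drawer:** I pushed it shut by its handle until it stopped moving, at about 18 N. The side and scene pictures show it closed. The lens can't be seen once the drawer is shut, so it was not checked again after that.
- **Holder:** The brass holder is seated foot down in the ring. The force rose along the spring to about 10.6 N, then jumped to 35 N at the stop. It held a steady 20–21 N at the end, against the roughly 11 N needed there. In the pictures the rods stand clear above the ring.
- **Bystanders:** The dish, burnisher and board look undisturbed in the pictures.

Two small disagreements remain:
- **Final height:** The tool ended about 1.6 mm lower than I calculated from the grasp. That is within calibration error plus perhaps a slight slip of the grip.
- **Sideways load:** About 6 N of sideways force remains from an offset of 1–2 mm.

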